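# Shift the jar mill into third and start it

### The arm

A 7-joint arm with a two-finger parallel gripper is mounted at the origin on the work surface. World frame = base frame: x ahead of the robot, y to its left, z up, the work surface at z = 0. Lengths are in m, angles in rad, forces in N, time in s.
With the tool pointing down it reaches from about 0.4 to 0.9 m from the base axis. Payload 5.6 kg.
Tool frame: the origin (TCP) lies midway between the tips of the shut fingers; the grasp point (between the pads) lies 19 mm behind it; y points along the fingers, z is the direction in which the jaws open and shut, and the axes are right-handed (so a half turn about y gives the same grasp; the last joint's range is limited). The gripper opens to 92 mm and grips with 3 to 60 N. Pads are 20 mm wide; open, the fingers measure 128 mm over their backs; the gripper's body (75 mm by 189 mm) begins 69 mm behind the grasp point.
Start: joints at [-1.183, 0.468, -0.012, 1.603, 0.006, 1.071, -0.056], TCP at [0.271, 0.591, 0.19] pointing down, gripper open.
Joint ranges: [-2.53, 2.53], [-0.31, 2.02], [-1.57, 1.55], [0.28, 2.44], [-1.29, 4.43], [0.15, 1.84], [-2.92, 2.92]. Speed limits (rad/s): [2.57, 2.57, 3.14, 3.14, 3.14, 3.14, 3.14].

### API

Orientations are given as a 3x3 rotation matrix whose columns are the frame's x, y, z axes.
In Python, from station import env, effector, solver, viewer, workorder, search_frame, tip_of gives the robot as it stands. Calls block until the motion is done:
- env.reach(position, orientation): joint-space move of the TCP to a pose.
- env.movel(position, frame=None, rate=0.15): straight line of the TCP; frame=None keeps the orientation; rate is the mean speed in m/s.
- env.goto_joints(angles): joint-space move.
- effector.release() and effector.grasp(squeeze=None): open the fingers fully, or close them until they stop; squeeze is the grip in N (None keeps the last).
- env.pause(seconds).
- solver.inverse_kinematics(position, orientation): joint angles nearest the present ones, or None.
- env.sense(): the state.
- viewer.read_camera(name): name is "side" or "top" or "wrist"; returns (picture, depth): 400x640x3 uint8, red, green, blue; 400x640 float32, m along the optical axis (not along the pixel's ray), 0 where there is no reading.
- viewer.camera_info(name): a dict with "intrinsics" (3x3 intrinsics, pixels), "eye" and "rotation" of the camera in the world; the wrist camera has in their place "T_tool_cam" (4x4, takes a point from camera to tool coordinates, whose origin is the TCP and whose axes are the tool frame's). Camera axes: x right, y up, looking along -z (the intrinsics and any distortion apply to the point x, -y, -z); pixel columns grow to the right and rows downward; lengths in m; the calibration is good to about 2 mm. A picture is of the moment at which its call begins: read the wrist's pose just before it. camera_info takes no time and is no camera call.
A pose or a line that the arm cannot do raises env.PlanningError and nothing moves.
- workorder.finish_job(): hands the job in, once; it reports no verdict.
Trained networks look in the newest picture that a camera, given by its name, has taken for a name from the list of things; names that differ only in an ending like _2 or _b are one class to them, and where a whole thing is asked for, a point or a joint stands for the part that bears it (a point fixed in the world has none). Each returns a list of dicts, best first, with "score" (0 to 1); they miss things now and then, are a little off and sometimes report something else, mostly with a low value. They report only what shows in the picture. A call takes as long as a camera call. They do not tell look-alikes from the thing itself.
- search_frame(camera, name): "at" ([x, y, z] in m, in world coordinates, good to about 4 mm: the middle of the surface that is visible of it).
- tip_of(camera, name): "at" ([x, y, z] in m, in world coordinates, good to about 4 mm: a listed point, or the origin of a listed thing).
The state is a dict: "t": time; "joint_positions": joint angles; "joint_velocities": joint speeds; "tau": joint torques, N m; "ee_pos": TCP position; "tcp_rot": TCP orientation; "wrist_force": force on the tool from outside, world axes, zero at the start; "moment": the same for the moment, N m; "gripper_width": finger opening in m.
Only numpy, scipy, OpenCV 4.12 (cv2) and the standard library are available. Lean on these libraries where they do the work, as an engineer would, in place of code of your own. Each camera call takes 0.05 s, during which the arm holds its last target.

### The job

The jar mill stands still in second gear, its lever in the near left-hand slot of the H-shaped gate. Push the lever with your fingertips, without gripping it, through the gate into third - the far right-hand slot as you face the mill from the robot, marked with three dots - until it is fully home, and only then press the flat start button on the push-button station all the way down and let it come back up. Do not press the mushroom-headed stop button, and leave the other things on the bench where they stand.

Things in the scene. Friction and masses are not known exactly. Their poses are not given: they have to be found in the camera images.
- mill: Bench jar mill, fixed. Origin on the table straight below the lever's pivot; x points away from the robot, y left, z up (turned by up to 0.2 rad). Grey gearbox x -120 to 120, y -109 to 130 mm, cover at z 135, a brass plug on it (x 85, y 75) up to z 151. To the left (y 130 to 590) two rubber rollers with a lying white grinding jar, at most 220 mm high.
- gate: Steel H-gate plate on the gearbox, 96 x 88 mm, top at z 145 mm; frame equal to the mill's. Cross channel along y at x = 0 (neutral); slots: first far left, second near left, third far right, fourth near right (one to four dots), their centrelines at y +16 and -16 mm. The tongues between them have round ends that lead the stem into the channel when pushed sideways a few mm off neutral.
- lever_grip (a point): Centre of the black grip on top of the gear lever: rounded square 30 x 30 mm (sides along the mill's x and y), 45 mm tall, on a 12 mm stem, 165 mm from the pivot, which is 65 mm above the table. In neutral it stands 230 mm above the table (9 mm lower in a slot); it moves 34 mm to each side, 42 mm to and fro. Friction holds it where it is left; a push of about 3 N moves it.
- select (a joint): Sideways swing of the lever in rad: 0 in the middle, about -0.21 in the left-hand slots (first, second), +0.21 (stop) in the right-hand slots (third, fourth). Free to change only while shift is near 0.
- shift (a joint): To-and-fro swing of the lever in rad: 0 in neutral, +0.26 (stop) fully home in the far slots (first, third), -0.26 (stop) fully home in the near slots (second, fourth). Starts between -0.255 and -0.15 (in second, perhaps not quite home).
- slot_third (a point): Far end of the third slot in the gate plate (where the stem's middle crosses the plate when fully home), on the plate's top face.
- station: Grey push-button station fixed to the table to the right of the mill, 135 x 72 mm, top face 56 mm above the table; origin on the table under its middle, x axis along its length, pointing away from the robot. Start button at its far end (x +33 mm), stop button at its near end (x -33 mm).
- start_button_top (a point): Middle of the top of the flat grey round start button, 32 mm across, 78 mm above the table at rest (10 mm above its aluminium collar); it is pressed straight down and travels 6 mm against a spring, 5 N at the bottom.
- start_button (a joint): Travel of the start button in m: 0 up, 0.006 fully down. Springs back.
- stop_button (a joint): Travel of the black mushroom-headed stop button (42 mm across, top 88 mm above the table) in m: 0 up, 0.006 down. To be left alone.
- vial: small amber vial with a white cap, 26 mm across, 58 mm tall, standing between the gearbox and the push-button station. Loose bystander; origin at the centre of its underside.
- porcelain_jar: white porcelain pot with lid, 80 mm across, 104 mm tall, standing behind the push-button station. Loose bystander; origin at the centre of its underside.
- beaker: glass beaker, 68 mm across, 85 mm tall, standing beside the near right corner of the gearbox. Loose bystander; origin at the centre of its underside.
- petri_dish: clear covered dish lying flat, 92 mm across, 16 mm tall, on the robot side, to the right. Loose bystander; origin at the centre of its underside.
- spatula: broad-bladed steel spatula lying flat, 190 mm long, on the robot side of the mill, to the left. Loose bystander; origin at the centre of its underside.
- reagent_bottle: amber bottle, 64 mm across, 140 mm tall, standing behind the push-button station, to the right. Loose bystander; origin at the centre of its underside.
Not all that is in view belongs to the job. Leave any blue or purple look-alike of the station alone.

How it is judged:
On the way, in this order (a step that is already met when the one before it is completed fails the run):
1. the gear lever is fully home in third (value of joint select above 0.17 rad and value of joint shift above 0.225 rad), for 0.2 s.
2. the start button is pressed all the way down (all of step 1 and value of joint start_button above 0.0045 m), for 0.02 s.
3. the start button has come back up (value of joint start_button below 0.0015 m), for 0.1 s.
At the end, for the whole second after the job is handed in: The lever is fully home in third (select above 0.17 rad, shift above 0.225 rad, i.e. the grip within about 6 mm of its stop), and the start button, pressed to at least 4.5 mm of its 6 mm after that, is back up (under 1.5 mm) (all of step 1 and value of joint start_button below 0.0015 m); the robot touches nothing.
It fails at once if the start button is pressed while the lever is not home in third (value of joint start_button above 0.003 m and not (value of joint select above 0.17 rad and value of joint shift above 0.225 rad)).
It fails at once if the stop button is pressed (value of joint stop_button above 0.003 m).
It fails at once if the lever's grip is pinched: fingers press on opposite corners of it at once ((contact force between the fingers and shift_c1 above 1.5 N and contact force between the fingers and shift_c3 above 1.5 N) or (contact force between the fingers and shift_c2 above 1.5 N and contact force between the fingers and shift_c4 above 1.5 N)).
It fails at once if a bystander is moved by more than 25 mm (distance of any of vial, porcelain_jar, beaker, petri_dish, spatula, reagent_bottle from where it was at the start of the episode above 0.025 m).
It also fails if it takes over 58 s, if anything falls off the work surface, if the arm or the gripper's body presses on something with over 40 N, if the wrist force passes 120 N, or if a joint passes its speed limit or range.

## Working session

There is one attempt and no reset: what is moved stays moved. The work goes in short steps, each a Python script; the robot and the scene stay as the last script left them, time stands still between calls to the robot, and variables do not carry over. Pictures are saved under pics/ and viewed, and the job is handed in when it is done.

```bash
ls; mkdir -p pics; python3 - <<'E'
from station import env, effector, solver, viewer, workorder, search_frame, tip_of
import cv2,numpy as np
s=env.sense(); print(s['t'],s['ee_pos'],s['tcp_rot'],s['gripper_width'],s['wrist_force'])
for c in ['side','top']:
    p,d=viewer.read_camera(c); cv2.imwrite(f'pics/{c}0.png',p[:,:,::-1]); np.save(f'{c}0.npy',d)
    print(c,viewer.camera_info(c))
    for n in ['lever_grip','slot_third','start_button_top']:
        print(n,[(np.round(r['at'],4).tolist(),round(r['score'],2)) for r in tip_of(c,n)])
    for n in ['mill','station']:
        print(n,[(np.round(r['at'],4).tolist(),round(r['score'],2)) for r in tip_of(c,n)])
print(env.sense()['t'])
E
```

```text
pics
0.0 [0.27122804 0.59002399 0.18894984] [[ 9.08629249e-01 -6.27311474e-04  4.17603273e-01]
 [-4.17603728e-01 -1.64643964e-03  9.08627765e-01]
 [ 1.17565962e-04 -9.99998448e-01 -1.75797083e-03]] 0.09204630814333654 [ 0.93598966 -0.8570513  -0.29602791]
side {'intrinsics': array([[445.64674612,   0.        , 316.68887587],
       [  0.        , 445.64674612, 206.72492396],
       [  0.        ,   0.        ,   1.        ]]), 'eye': array([ 0.16665939, -1.11682289,  1.12143134]), 'rotation': array([[ 0.92166577,  0.28792658, -0.26005865],
       [-0.38771413,  0.65846483, -0.64505955],
       [-0.01449032,  0.69535772,  0.71851769]])}
lever_grip [([0.4998, 0.0477, 0.2249], 0.56)]
slot_third [([0.5499, -0.0014, 0.1433], 0.65)]
start_button_top [([0.3997, -0.4631, 0.0847], 0.68), ([0.4197, -0.728, 0.0801], 0.61), ([0.5382, -0.2941, 0.0785], 0.5)]
mill [([0.534, 0.0142, -0.001], 0.87)]
station [([0.3656, -0.4641, 0.001], 0.96), ([0.382, -0.719, 0.0021], 0.92), ([0.5353, -0.295, 0.0799], 0.69), ([0.5039, -0.2925, 0.003], 0.56)]
top {'intrinsics': array([[390.93917899,   0.        , 318.90092365],
       [  0.        , 390.93917899, 200.90272211],
       [  0.        ,   0.        ,   1.        ]]), 'eye': array([ 0.32475149, -0.26412005,  1.4349532 ]), 'rotation': array([[-0.00961731,  0.98495861, -0.17252262],
       [-0.99995316, -0.00928459,  0.00273542],
       [ 0.00109247,  0.17254084,  0.98500176]])}
lever_grip [([0.5008, 0.0453, 0.2182], 0.5), ([0.7107, -0.2236, -0.0025], 0.45)]
slot_third [([0.5486, -0.0055, 0.1445], 0.8), ([0.5111, -0.1672, -0.0013], 0.22)]
start_button_top [([0.4041, -0.4682, 0.0775], 0.48), ([0.5386, -0.2941, 0.0758], 0.37), ([0.4211, -0.7363, 0.075], 0.37)]
mill [([0.5347, 0.0159, -0.0038], 0.69)]
station [([0.4996, -0.2892, -0.002], 0.94), ([0.3871, -0.7195, -0.0029], 0.89), ([0.366, -0.4631, -0.0009], 0.85)]
0.6
```

View pics/side0.png

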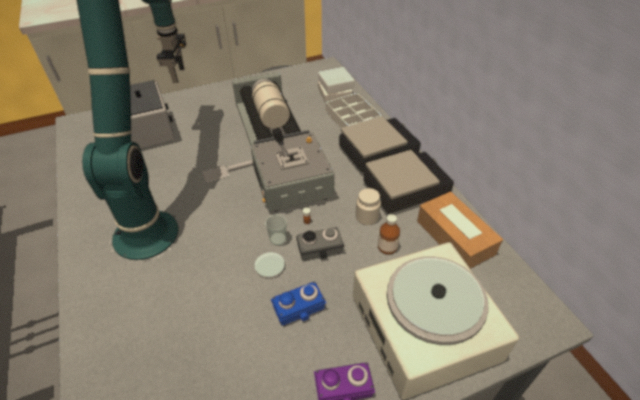

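View pics/top0.png

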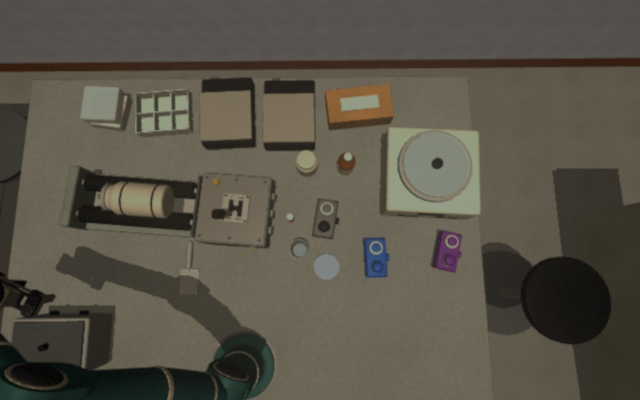

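```bash
cat > h.py <<'E'
import numpy as np,cv2
def cloud(d,ci):
    K=ci['intrinsics'];v,u=np.mgrid[:d.shape[0],:d.shape[1]]
    P=np.stack([(u-K[0,2])/K[0,0]*d,-(v-K[1,2])/K[1,1]*d,-d],-1)
    return P@np.array(ci['rotation']).T+np.array(ci['eye'])
def proj(p,ci):
    c=(np.array(p)-ci['eye'])@np.array(ci['rotation']);K=ci['intrinsics']
    return K[0,0]*c[...,0]/-c[...,2]+K[0,2],K[1,1]*-c[...,1]/-c[...,2]+K[1,2]
E
python3 - <<'E'
from station import viewer
from h import *
for c in ['side','top']:
    ci=viewer.camera_info(c);d=np.load(f'{c}0.npy');P=cloud(d,ci)
    def rect(z0,z1,cx,cy,r,nm):
        m=(d>0)&(P[...,2]>z0)&(P[...,2]<z1)&(np.hypot(P[...,0]-cx,P[...,1]-cy)<r)
        m=m.astype(np.uint8)
        n,l,st,_=cv2.connectedComponentsWithStats(m); k=1+np.argmax(st[1:,4]); q=P[l==k]
        (x,y),(w,h),a=cv2.minAreaRect((q[:,:2]*1000).astype(np.float32))
        print(c,nm,len(q),'z',np.median(q[:,2]).round(4),'ctr',round(x,1),round(y,1),'size',round(w,1),round(h,1),'ang',round(a,2))
    rect(.125,.142,.534,.015,.2,'cover')
    rect(.05,.063,.502,-.291,.1,'station')
    rect(.075,.083,.538,-.294,.03,'start')
    rect(.085,.3,.50,-.291,.05,'stop')
    rect(.205,.26,.5,.046,.05,'grip')
    img=cv2.imread(f'pics/{c}0.png')
    if c=='top': crops=[(190,160,100,100),(290,180,200,110)]
    else: crops=[(240,100,110,110),(250,200,150,200)]
    out=[cv2.resize(img[y:y+h,x:x+w],None,fx=400/h,fy=400/h,interpolation=cv2.INTER_CUBIC) for x,y,w,h in crops]
    cv2.imwrite(f'pics/{c}_crop.png',np.hstack(out)[:, :800])
E
```

```text
side cover 2824 z 0.135 ctr 534.5 54.7 size 312.3 238.3 ang 84.91
side station 469 z 0.0559 ctr 507.1 -288.2 size 75.2 135.0 ang 80.22
side start 61 z 0.0786 ctr 538.9 -293.6 size 32.6 27.8 ang 20.13
side stop 50 z 0.0871 ctr 473.8 -283.7 size 30.0 27.8 ang 74.6
side grip 126 z 0.2337 ctr 499.3 45.7 size 29.7 39.6 ang 27.19
top cover 4133 z 0.1339 ctr 533.1 30.0 size 252.6 238.1 ang 84.49
top station 449 z 0.0551 ctr 506.6 -288.1 size 72.4 134.6 ang 80.79
top start 46 z 0.0781 ctr 538.8 -292.7 size 27.9 27.4 ang 45.6
top stop 33 z 0.0879 ctr 474.3 -279.5 size 22.2 26.2 ang 18.17
top grip 126 z 0.2409 ctr 498.1 49.1 size 29.4 36.5 ang 8.85
```

View pics/top_crop.png

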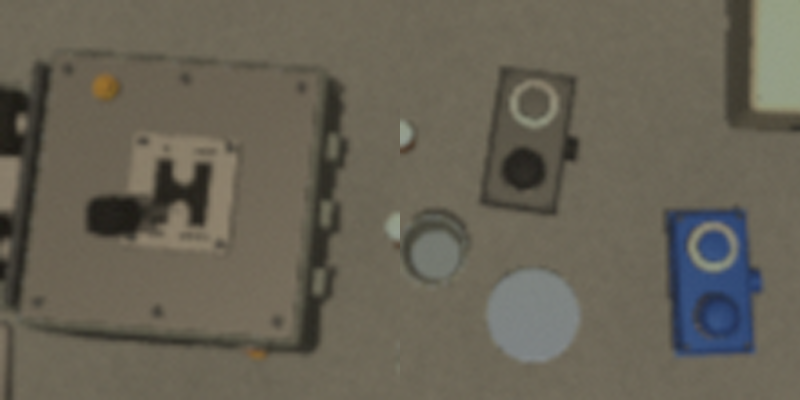

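View pics/side_crop.png

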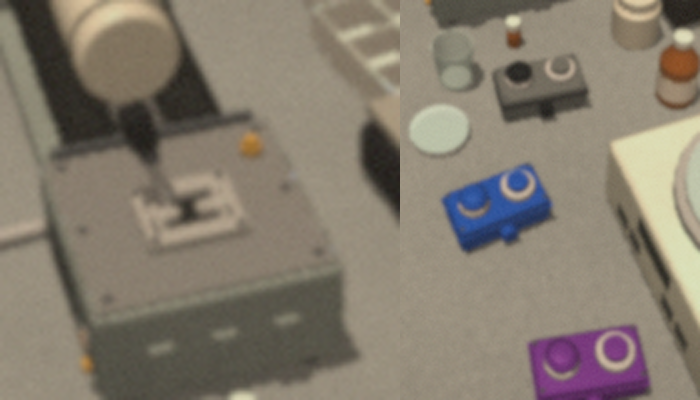

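The crop confirms the targets. In the top view there are three candidate stations: grey (326,217), blue (376,257) and purple (447,250). Only the grey one beside the mill fits. Its start button, with the bright collar, is at the far end, about (0.539, -0.293, 0.078). The H-gate is at about (236,208), and the lever leans to the near left.

Next I'll shut the fingers and go to a raised pose on the near side of the grip.

```bash
cat >> h.py <<'E'
PSI=-0.092; O=np.array([0.531,0.013])
c_,s_=np.cos(PSI),np.sin(PSI)
R2=np.array([[c_,-s_],[s_,c_]])
RT=np.array([[c_,0,-s_],[s_,0,c_],[0,-1,0]],float)  # cols x=mill x, y=down, z=mill y
def W(x,y,z): # mill mm->world m
    return np.r_[O+R2@np.array([x,y])/1000,z/1000]
def M(p):
    p=np.array(p); return np.r_[R2.T@(p[:2]-O)*1000,p[2]*1000]
E
python3 - <<'E'
from station import *
from station import env, effector, solver, viewer, tip_of
from h import *
print(RT, np.linalg.det(RT))
effector.grasp(5)
s=env.sense(); p=s['ee_pos']; print(s['gripper_width'],s['t'])
env.movel([p[0],p[1],0.33],rate=0.25)
env.reach(W(-110,34,330),RT)
s=env.sense(); print(s['t'],s['ee_pos'],s['wrist_force'],s['joint_positions'])
ci=viewer.camera_info('wrist');print(ci)
for c in ['wrist','top','side']:
    p,d=viewer.read_camera(c); cv2.imwrite(f'pics/{c}1.png',p[:,:,::-1]); np.save(f'{c}1.npy',d)
    for n in ['lever_grip','slot_third','mill']:
        print(c,n,[(M(r['at']).round(1),round(r['score'],2)) for r in tip_of(c,n)])
E
```

```text
[[ 0.99577098  0.          0.09187027]
 [-0.09187027  0.          0.99577098]
 [ 0.         -1.          0.        ]] 0.9999999999999999
0.0006988974089659482 1.9417
4.65 [0.42473132 0.05779576 0.32995802] [ 0.46430005  0.85409958 -0.09889662] [-0.65048469 -0.07614542  0.41649981  1.94239203  0.03242536  1.26902499
  1.23545068]
{'intrinsics': array([[290.05180891,   0.        , 322.64500543],
       [  0.        , 290.05180891, 198.31730595],
       [  0.        ,   0.        ,   1.        ]]), 'T_tool_cam': array([[ 1.21572179e-04, -9.56950343e-01, -2.90251661e-01,
        -8.26835857e-02],
       [ 1.82748209e-04,  2.90251679e-01, -9.56950327e-01,
        -1.94560431e-01],
       [ 9.99999976e-01,  6.32955653e-05,  2.10167490e-04,
         1.71999751e-04],
       [ 0.00000000e+00,  0.00000000e+00,  0.00000000e+00,
         1.00000000e+00]])}
wrist lever_grip []
wrist slot_third [(array([ 17.5, -20.3, 145.7]), 0.84), (array([-1.655e+02, -3.237e+02,  1.000e-01]), 0.65), (array([-2.081e+02,  1.720e+02,  1.000e-01]), 0.32), (array([  39.1, -304.4,   75.2]), 0.3)]
wrist mill [(array([-0.5,  1.6,  1.1]), 0.64)]
top lever_grip [(array([-33.8,  32.4, 219. ]), 0.45)]
top slot_third [(array([ 17.4, -15.5, 144.1]), 0.74)]
top mill [(array([ 3.6,  1.4, -4.9]), 0.63), (array([-114.2, -217.6,    1.8]), 0.58)]
side lever_grip [(array([-30.3,  32.3, 223. ]), 0.55)]
side slot_third []
side mill [(array([ 2.1,  1.8, -2.6]), 0.62)]
```

View pics/wrist1.png

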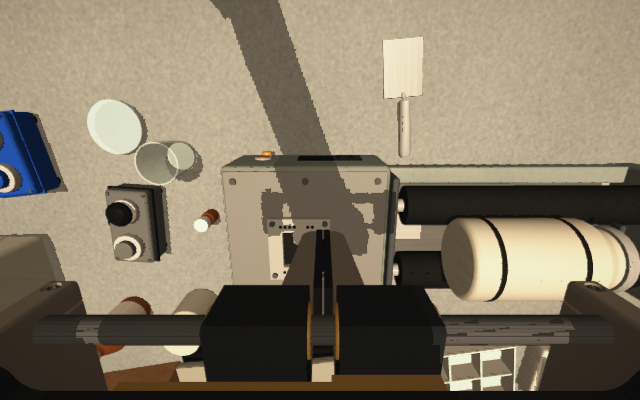

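```bash
python3 - <<'E'
from station import env,viewer
from h import *
s=env.sense();ci=dict(viewer.camera_info('wrist'))
T=np.eye(4);T[:3,:3]=s['tcp_rot'];T[:3,3]=s['ee_pos'];T=T@ci['T_tool_cam'];ci['eye']=T[:3,3];ci['rotation']=T[:3,:3]
d=np.load('wrist1.npy');P=cloud(d,ci)
q=P.reshape(-1,3)[d.ravel()>0];m=np.c_[(q[:,:2]-O)@R2*1000,q[:,2]*1000]
for nm,z0,z1,lim in [('cover',128,139.5,200),('plate',141.5,149,60),('grip',205,255,75)]:
    k=(m[:,2]>z0)&(m[:,2]<z1)&(abs(m[:,0])<lim)&(abs(m[:,1]-(0 if nm!='cover' else 0))<(lim if nm!='cover' else 128))
    w=m[k];r=cv2.minAreaRect(w[:,:2].astype(np.float32));print(nm,k.sum(),np.median(w,0).round(1),np.percentile(w,1,axis=0).round(1),np.percentile(w,99,axis=0).round(1),r)
E
```

```text
cover 13467 [-58.6   0.9 135. ] [-115.1 -103.4  128.3] [ 61.1 123.  137.4] ((-2.2100143432617188, 9.498802185058594), (231.18434143066406, 235.2838592529297), 0.04754282161593437)
plate 1646 [-27.7 -25.  145. ] [-47.7 -44.1 141.9] [ 47.1  41.6 148. ] ((0.6570205688476562, -0.7006340026855469), (87.52100372314453, 97.34331512451172), 89.95696258544922)
  return _methods._mean(a, axis=axis, dtype=dtype,
  ret = um.true_divide(
Traceback (most recent call last):
IndexError: index -1 is out of bounds for axis 0 with size 0
```

The wrist view shows the mill's gate plate at (300,245), the grey station at (130,225) and the shut fingers over the grip. The plate fit is centred at (0.7, -0.7) mm with an 88 x 97 mm footprint and 0.0° residual yaw, so the mill frame is good. Next I'll push out of second to neutral.

```bash
python3 - <<'E'
from station import env, effector, solver, viewer, tip_of
from h import *
def st(n):
    s=env.sense();print(n,round(s['t'],2),M(s['ee_pos']).round(1),'F mill',np.r_[R2.T@s['wrist_force'][:2],s['wrist_force'][2]].round(2))
env.movel(W(-110,34,214),RT,rate=0.15); st('down')
for x in [-60,-45,-35,-27]:
    env.movel(W(x,34,214),RT,rate=0.08); st(x)
for c in ['top','side']:
    p,d=viewer.read_camera(c); cv2.imwrite(f'pics/{c}2.png',p[:,:,::-1]); np.save(f'{c}2.npy',d)
    print(c,[(M(r['at']).round(1),round(r['score'],2)) for r in tip_of(c,'lever_grip')])
a=cv2.imread('pics/side2.png')[80:200,220:360];b=cv2.imread('pics/top2.png')[150:260,180:300]
cv2.imwrite('pics/c2.png',np.hstack([cv2.resize(a,(400,343),interpolation=2),cv2.resize(b,(374,343),interpolation=2)]))
E
```

```text
down 6.17 [-109.4   34.1  214.6] F mill [ 0.27 -0.6   0.85]
-60 6.95 [-60.4  33.9 213.7] F mill [-1.42  0.04 -0.08]
-45 7.29 [-44.8  34.1 214. ] F mill [-1.57  1.07  0.34]
-35 7.57 [-34.8  33.9 213.9] F mill [-1.85  1.02  0.95]
-27 7.82 [-26.9  33.8 213.9] F mill [-1.48  1.29  2.79]
top [(array([ -1.8,  32.2, 220.2]), 0.43)]
side [(array([ -1.7,  33.9, 226.8]), 0.75)]
```

View pics/c2.png

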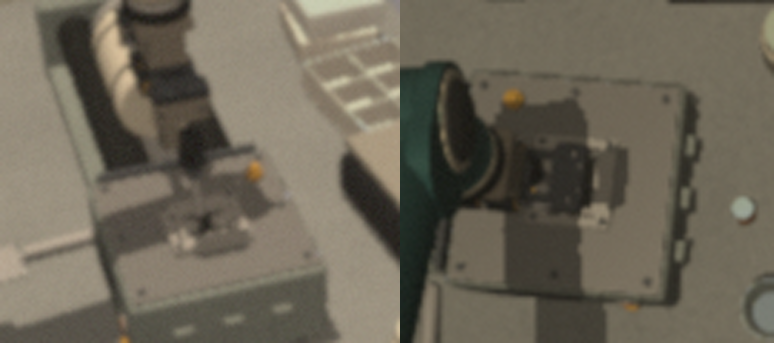

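The side crop shows the grip upright at the left end of the channel, about (192,140), with the stem in the cross channel. The networks put it at x -1.8 mm, y 33 mm. I'll nudge it 1.5 mm further, then go around its left side and push it across.

```bash
cat >> h.py <<'E'
def st(env,n):
    s=env.sense();F=np.r_[R2.T@s['wrist_force'][:2],s['wrist_force'][2]]
    print(n,round(s['t'],2),M(s['ee_pos']).round(1),'F mill',F.round(2));return F
E
python3 - <<'E'
from station import env, effector, solver, viewer, tip_of
from h import *
env.movel(W(-25.3,34,214),RT,rate=0.05); st(env,'nudge')
env.movel(W(-58,34,214),RT,rate=0.15)
env.movel(W(-58,92,214),RT,rate=0.15)
env.movel(W(0,92,214),RT,rate=0.15); F0=st(env,'left')
for y in [75,60,45,30,20,12,6,3,1,-1,-3]:
    env.movel(W(0,y,214),RT,rate=0.08); F=st(env,y)
    if y<74 and abs(F-F0)[:2].max()>9: print('STOP');break
for c in ['top','side']:
    p,d=viewer.read_camera(c); cv2.imwrite(f'pics/{c}3.png',p[:,:,::-1]); np.save(f'{c}3.npy',d)
    print(c,[(M(r['at']).round(1),round(r['score'],2)) for r in tip_of(c,'lever_grip')])
a=cv2.imread('pics/side3.png')[80:200,220:360];b=cv2.imread('pics/top3.png')[150:260,180:300]
cv2.imwrite('pics/c3.png',np.hstack([cv2.resize(a,(400,343),interpolation=2),cv2.resize(b,(374,343),interpolation=2)]))
E
```

```text
nudge 8.27 [-25.5  34.  214. ] F mill [-3.41  0.77  1.35]
left 9.7 [ -0.5  91.  213.6] F mill [-1.    0.08  0.01]
75 10.06 [ -0.3  74.2 214.3] F mill [-0.1   0.66  1.22]
60 10.39 [1.000e-01 6.000e+01 2.145e+02] F mill [-0.55  1.52  2.4 ]
45 10.72 [  1.8  46.4 216.7] F mill [-1.88  4.26 14.02]
30 11.06 [  3.3  31.2 218.2] F mill [-1.65  3.71 20.23]
20 11.33 [  0.6  20.  214.6] F mill [-0.17  1.48  0.47]
12 11.58 [-2.000e-01  1.150e+01  2.135e+02] F mill [-0.42  1.02  1.37]
6 11.83 [ -0.4   5.6 213.5] F mill [ 0.52  1.38 -0.04]
3 12.08 [ -0.3   2.9 213.8] F mill [ 0.59  1.71 -0.96]
1 12.33 [-2.000e-01  9.000e-01  2.139e+02] F mill [ 1.23  1.79 -0.95]
-1 12.58 [-1.00e-01 -1.10e+00  2.14e+02] F mill [-0.07  1.5  -1.14]
-3 12.83 [ -0.   -3.2 214. ] F mill [-0.16  1.8  -1.06]
top [(array([ -1.7, -30.5, 221.7]), 0.53)]
side []
```

View pics/c3.png

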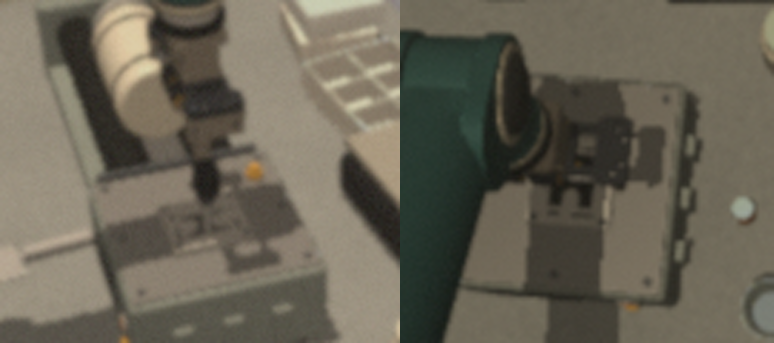

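The side view has the lever hidden under the fingers at (205,180). The top view has the grip at y -30.5 mm, so it's not quite at the side stop. I'll keep pushing until the force rises.

```bash
python3 - <<'E'
from station import env, effector, solver, viewer, tip_of
from h import *
F0=st(env,'now')
for y in [-4.5,-6,-7.5,-9]:
    env.movel(W(0,y,214),RT,rate=0.05); F=st(env,y)
    if abs(F[1]-F0[1])>6: print('STOP');break
env.movel(W(0,40,214),RT,rate=0.15); F=st(env,'back')
env.movel(W(-62,40,214),RT,rate=0.2)
env.movel(W(-62,-20,214),RT,rate=0.2);st(env,'near')
for c in ['top','side','wrist']:
    p,d=viewer.read_camera(c); cv2.imwrite(f'pics/{c}4.png',p[:,:,::-1]); np.save(f'{c}4.npy',d)
    print(c,[(M(r['at']).round(1),round(r['score'],2)) for r in tip_of(c,'lever_grip')])
a=cv2.imread('pics/side4.png')[80:200,220:360];b=cv2.imread('pics/top4.png')[150:260,180:300]
cv2.imwrite('pics/c4.png',np.hstack([cv2.resize(a,(400,343),interpolation=2),cv2.resize(b,(374,343),interpolation=2)]))
E
```

```text
now 13.03 [  0.   -3.1 214. ] F mill [-0.98  1.6  -0.77]
-4.5 13.28 [  0.   -4.6 214. ] F mill [ 0.09  1.11 -0.9 ]
-6 13.53 [ -0.   -6.1 214. ] F mill [-0.12  2.51 -1.47]
-7.5 13.78 [ -0.   -7.7 214. ] F mill [-0.39  1.43 -1.08]
-9 14.03 [  0.   -9.1 214. ] F mill [-0.09  1.73 -1.81]
back 14.51 [1.00e-01 3.91e+01 2.14e+02] F mill [-0.26 -0.76 -0.17]
near 15.42 [-61.2 -20.7 214.1] F mill [ 0.42  1.24 -0.79]
top [(array([ -0.7, -35.3, 222.6]), 0.44), (array([  -7.4, -184.6,   -3.8]), 0.21)]
side [(array([  1.8, -32.6, 225.6]), 0.61)]
wrist []
```

View pics/c4.png

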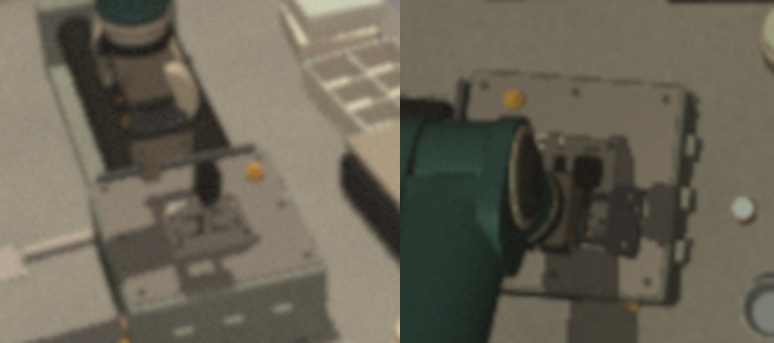

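The grip stands upright at about (0, -34) mm, in the middle of the right-hand side of the channel: side crop (208,180), top crop (588,172). Next I'll push it away into third.

```bash
python3 - <<'E'
from station import env, effector, solver, viewer, tip_of
from h import *
env.movel(W(-60,-34,214),RT,rate=0.15);F0=st(env,'al')
for x in [-35,-25,-15,-5,5,10,13,15,17,18.5,20,21.5,23]:
    env.movel(W(x,-34,214),RT,rate=0.08); F=st(env,x)
    if abs(F[0]-F0[0])>12: print('STOP');break
env.pause(0.3); st(env,'hold')
for c in ['top','side']:
    p,d=viewer.read_camera(c); cv2.imwrite(f'pics/{c}5.png',p[:,:,::-1]); np.save(f'{c}5.npy',d)
    print(c,[(M(r['at']).round(1),round(r['score'],2)) for r in tip_of(c,'lever_grip')])
a=cv2.imread('pics/side5.png')[80:200,220:360];b=cv2.imread('pics/top5.png')[150:260,180:300]
cv2.imwrite('pics/c5.png',np.hstack([cv2.resize(a,(400,343),interpolation=2),cv2.resize(b,(374,343),interpolation=2)]))
E
```

```text
al 15.97 [-59.9 -34.3 214. ] F mill [0.34 1.39 0.46]
-35 16.43 [-35.1 -33.9 213.7] F mill [ 0.39 -0.41  0.95]
-25 16.7 [-25.2 -34.  213.8] F mill [-0.42  0.43  0.62]
-15 16.98 [-15.  -34.2 213.9] F mill [-1.19 -0.2   0.38]
-5 17.25 [ -4.9 -34.1 213.9] F mill [-0.56  0.35  0.02]
5 17.52 [  5.1 -34.1 213.8] F mill [-0.94 -0.4   0.21]
10 17.77 [ 10.  -34.1 213.9] F mill [-2.27 -0.8  -0.88]
13 18.02 [ 13.  -34.1 213.9] F mill [-2.    0.05 -0.23]
15 18.27 [ 15.  -34.1 213.9] F mill [-2.42 -0.79 -0.81]
17 18.52 [ 17.2 -34.1 214. ] F mill [-2.18 -0.34 -0.83]
18.5 18.77 [ 18.6 -34.  214. ] F mill [-1.92 -0.75 -0.77]
20 19.02 [ 20.1 -34.  214. ] F mill [-1.33 -0.82 -1.13]
21.5 19.27 [ 21.6 -34.  214. ] F mill [-2.39  0.63 -0.51]
23 19.52 [ 23.2 -34.  214. ] F mill [-2.18 -1.59 -0.58]
hold 19.82 [ 23.1 -34.  214. ] F mill [-1.68 -0.78 -1.92]
top [(array([ 42.6, -31.9, 217.3]), 0.55), (array([ 213. , -363.3,   -0.5]), 0.34)]
side [(array([ 44.6, -31.8, 220.9]), 0.76), (array([-213.4,  174.4,    3. ]), 0.64)]
```

View pics/c5.png

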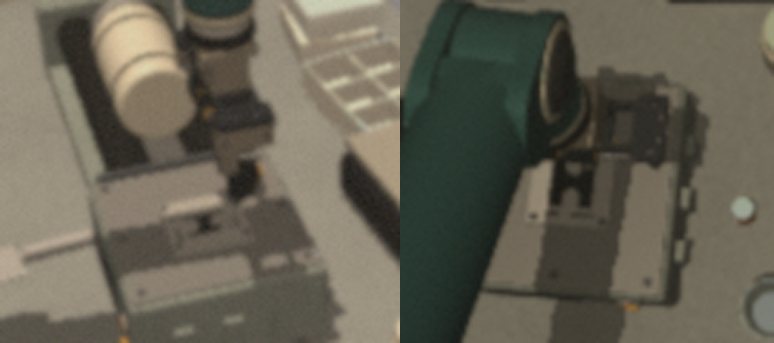

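The grip is in the far right-hand slot at about x 43 mm, but the stop hasn't been felt yet. I'll keep pushing until the force rises.

```bash
python3 - <<'E'
from station import env, effector, solver, viewer, tip_of
from h import *
F0=st(env,'now')
for x in [24,25,26,27,28,29]:
    env.movel(W(x,-34,214),RT,rate=0.05); F=st(env,x)
    if F[0]<-10: print('STOP');break
env.pause(0.3); st(env,'hold')
env.movel(W(-20,-34,214),RT,rate=0.2)
env.movel(W(-20,-34,330),RT,rate=0.25);st(env,'up')
for c in ['top','side']:
    p,d=viewer.read_camera(c); cv2.imwrite(f'pics/{c}6.png',p[:,:,::-1]); np.save(f'{c}6.npy',d)
    print(c,[(M(r['at']).round(1),round(r['score'],2)) for r in tip_of(c,'lever_grip')])
a=cv2.imread('pics/side6.png')[80:200,220:360];b=cv2.imread('pics/top6.png')[150:260,180:300]
cv2.imwrite('pics/c6.png',np.hstack([cv2.resize(a,(400,343),interpolation=2),cv2.resize(b,(374,343),interpolation=2)]))
E
```

```text
now 20.02 [ 23. -34. 214.] F mill [-1.7  -0.   -0.18]
24 20.27 [ 24. -34. 214.] F mill [-2.3  -0.3   0.13]
25 20.52 [ 25. -34. 214.] F mill [-2.65  0.17 -1.06]
26 20.77 [ 25.9 -34.  213.9] F mill [-3.94 -0.67 -1.62]
27 21.02 [ 26.7 -34.  213.8] F mill [-3.97 -0.57 -1.67]
28 21.27 [ 27.6 -34.  213.8] F mill [-3.64  0.24 -1.26]
29 21.52 [ 28.6 -34.  213.8] F mill [-5.3  -0.11 -2.25]
hold 21.82 [ 28.6 -34.  213.8] F mill [-4.74 -0.53 -1.31]
up 22.83 [-19.8 -33.9 329.1] F mill [-0.31  0.37 -0.56]
top [(array([ 44.9, -31.7, 219.6]), 0.61)]
side [(array([ 46.2, -31.3, 219.2]), 0.62)]
```

View pics/c6.png

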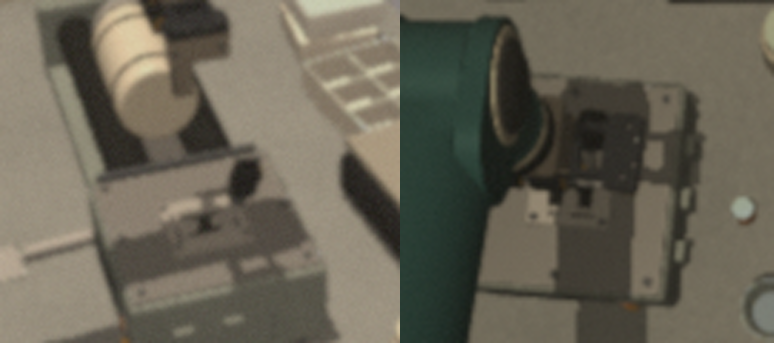

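The fingers are clear of the lever, and the lever leans away to the right with its grip at side crop (245,178). The measured grip centre is about (45, -31.5) mm. The home limits are roughly x > 37 and y < -28, and the force climbed at the stop, so it is home in third. I'll move over the start button and check again with an unobstructed view before pressing.

```bash
python3 - <<'E'
from station import env, effector, solver, viewer, tip_of
from h import *
B=np.array([0.5388,-0.2933])
env.movel(np.r_[B,0.33],RT,rate=0.2)
env.movel(np.r_[B,0.16],RT,rate=0.2); st(env,'over')
for c in ['side','top','wrist']:
    p,d=viewer.read_camera(c); cv2.imwrite(f'pics/{c}7.png',p[:,:,::-1]); np.save(f'{c}7.npy',d)
    for n in ['lever_grip','start_button_top']:
        print(c,n,[((M(r['at']).round(1) if n[0]=='l' else np.round(r['at'],4)),round(r['score'],2)) for r in tip_of(c,n)])
    if c!='wrist':
        P=cloud(d,viewer.camera_info(c)).reshape(-1,3);m=np.c_[(P[:,:2]-O)@R2*1000,P[:,2]*1000]
        k=(m[:,2]>195)&(m[:,2]<260)&(np.abs(m[:,0]-40)<40)&(np.abs(m[:,1]+34)<40);print('grip cloud',k.sum(),m[k].mean(0).round(1))
a=cv2.imread('pics/side7.png')[120:260,240:380];b=cv2.imread('pics/top7.png')[150:260,190:300]
cv2.imwrite('pics/c7.png',np.hstack([cv2.resize(a,(400,400),interpolation=2),cv2.resize(b,(400,400),interpolation=2)]))
E
```

```text
over 25.57 [  36.7 -304.6  161.2] F mill [ 0.51 -0.39  0.18]
side lever_grip [(array([ 45.8, -31.2, 220.4]), 0.46), (array([   1.8, -305.5,    4.4]), 0.44)]
side start_button_top [(array([ 0.4187, -0.7273,  0.082 ]), 0.71), (array([ 0.5359, -0.2956,  0.0772]), 0.6), (array([ 0.4022, -0.4652,  0.0848]), 0.55)]
grip cloud 140 [ 41.9 -38.2 228.3]
top lever_grip [(array([ 42.4, -33.6, 219.6]), 0.65)]
top start_button_top [(array([ 0.4199, -0.7337,  0.076 ]), 0.65), (array([ 0.4017, -0.4642,  0.0788]), 0.54)]
grip cloud 118 [ 41.4 -32.6 234.1]
wrist lever_grip []
wrist start_button_top [(array([ 0.3998, -0.4652,  0.0747]), 0.83), (array([ 0.5391, -0.2927,  0.0766]), 0.65), (array([ 0.397 , -0.1985, -0.002 ]), 0.55)]
```

View pics/c7.png

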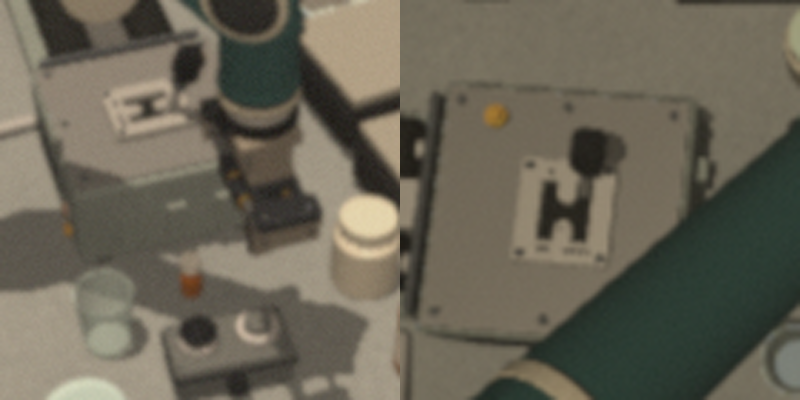

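View pics/wrist7.png

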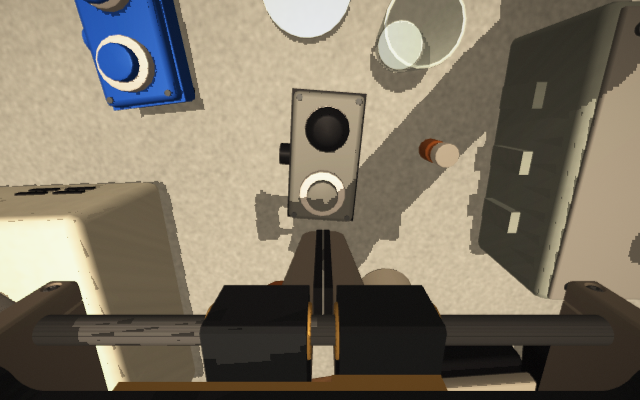

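The top crop (590,150) shows the stem at the end of the far right slot. The point cloud and the networks put the grip at x 42-45 and y about -33, so it is home. The wrist view shows the fingertips over the grey station's far button, (322,192), clear of the stop button at (327,128). Now I'll press it.

```bash
python3 - <<'E'
from station import env, effector, solver, viewer, tip_of
from h import *
B=np.array([0.5388,-0.2933])
env.movel(np.r_[B,0.085],RT,rate=0.12); F0=st(env,'pre')
for z in [78,76,74,73,72,71,70,69.5]:
    env.movel(np.r_[B,z/1000],RT,rate=0.04); F=st(env,z)
    if F[2]-F0[2]>12: print('STOP');break
env.pause(0.2); st(env,'hold')
p,d=viewer.read_camera('side'); cv2.imwrite('pics/side8.png',cv2.resize(p[190:270,270:370,::-1],None,fx=5,fy=5,interpolation=2))
E
```

```text
pre 26.79 [  36.3 -304.7   85.5] F mill [-0.24  0.44  0.42]
78 27.12 [  35.9 -304.2   78. ] F mill [0.24 0.45 0.25]
76 27.37 [  35.9 -304.3   76. ] F mill [ 0.3  -0.01  0.26]
74 27.62 [  35.8 -304.3   73.9] F mill [-0.5  -0.35 -0.22]
73 27.87 [  35.9 -304.3   72.9] F mill [-0.28 -0.68  0.48]
72 28.12 [  35.8 -304.2   71.9] F mill [-0.13 -0.08  0.53]
71 28.37 [  35.8 -304.3   70.9] F mill [-0.11 -0.4  -0.14]
70 28.62 [  35.9 -304.3   69.9] F mill [-0.3   0.18  0.27]
69.5 28.87 [  35.9 -304.3   69.5] F mill [ 0.28  0.26 -0.26]
hold 29.07 [  35.9 -304.3   69.5] F mill [ 0.4   0.03 -0.25]
```

View pics/side8.png

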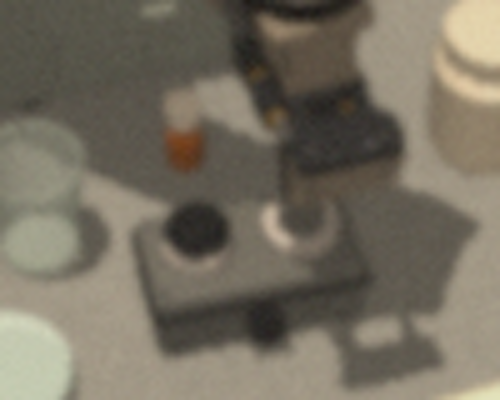

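There's no contact force even at 69.5 mm, so either the tip isn't over the button or it's higher than I assumed. I'll look more closely.

```bash
python3 - <<'E'
from station import env, effector, solver, viewer, tip_of
from h import *
B=[0.5388,-0.2933]
s=env.sense();print(s['gripper_width'],s['ee_pos'],s['tcp_rot'].round(3) if hasattr(s['tcp_rot'],'round') else s['tcp_rot'])
out=[]
for c,(x,y,w,h) in {'wrist':(270,120,120,120),'side':(290,190,70,70),'top':(295,175,70,70)}.items():
    p,d=viewer.read_camera(c);np.save(f'{c}9.npy',d)
    im=p[:,:,::-1].copy();f=400/w
    ci=dict(viewer.camera_info(c))
    if c=='wrist':
        T=np.eye(4);T[:3,:3]=s['tcp_rot'];T[:3,3]=s['ee_pos'];T=T@ci['T_tool_cam'];ci['eye']=T[:3,3];ci['rotation']=T[:3,:3]
    cr=cv2.resize(im[y:y+h,x:x+w],(400,400),interpolation=2)
    for q,col in [((*B,.078),(0,255,0)),(s['ee_pos'],(0,0,255))]:
        u,v=proj(np.array(q),ci);print(c,round(u,1),round(v,1));cv2.circle(cr,(int((u-x)*f),int((v-y)*f)),4,col,1)
    out.append(cr)
    P=cloud(d,ci)
    k=(d>0)&(np.hypot(P[...,0]-B[0],P[...,1]-B[1])<.02)
    print(c,k.sum(),np.histogram(P[...,2][k]*1000,bins=[50,60,66,70,74,77,80,85,90,100,120,150]))
cv2.imwrite('pics/c9.png',np.hstack(out[:2]));cv2.imwrite('pics/c9t.png',out[2])
E
```

```text
0.000473592939174682 [ 0.53883646 -0.29330417  0.06954016] [[ 0.996  0.     0.092]
 [-0.092 -0.     0.996]
 [ 0.    -1.    -0.   ]]
wrist 322.5 234.3
wrist 322.5 229.6
wrist 6626 (array([   0,    0,  613,   72,  197,  449,    0,    0,  140,  665, 1938]), array([ 50,  60,  66,  70,  74,  77,  80,  85,  90, 100, 120, 150]))
side 329.2 231.4
side 329.2 233.1
side 300 (array([ 0, 11, 24, 12, 18, 24,  7,  0,  5,  9, 13]), array([ 50,  60,  66,  70,  74,  77,  80,  85,  90, 100, 120, 150]))
top 326.2 207.5
top 326.2 207.8
top 161 (array([0, 2, 3, 1, 0, 0, 0, 0, 0, 0, 0]), array([ 50,  60,  66,  70,  74,  77,  80,  85,  90, 100, 120, 150]))
```

View pics/c9.png

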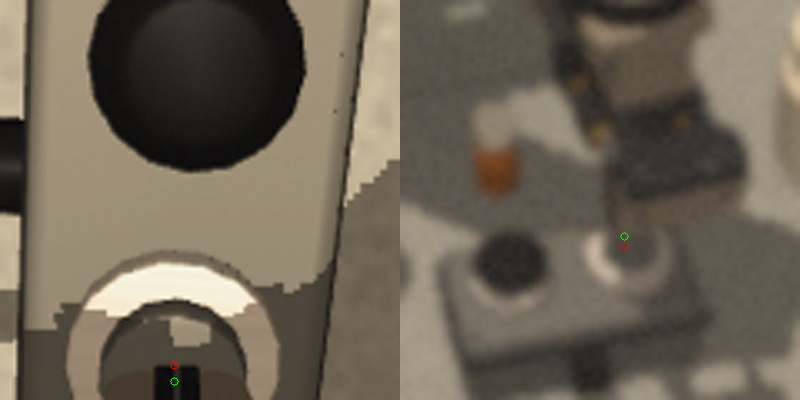

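```bash
python3 - <<'E'
from station import env, viewer
from h import *
s=env.sense();ci=dict(viewer.camera_info('wrist'))
T=np.eye(4);T[:3,:3]=s['tcp_rot'];T[:3,3]=s['ee_pos'];T=T@ci['T_tool_cam'];ci['eye']=T[:3,3];ci['rotation']=T[:3,:3]
d=np.load('wrist9.npy');P=cloud(d,ci)
for v in range(205,300,6):
    print(v,[(P[v,u]*1000-[538.8,-293.3,0]).round(0).astype(int).tolist() for u in (300,310,318,326,334)])
E
```

```text
205 [[-19, -15, 65], [-19, -7, 68], [-18, -1, 68], [-18, 4, 69], [-17, 10, 68]]
211 [[-15, -15, 68], [-15, -8, 68], [-15, -2, 71], [-14, 4, 69], [-13, 9, 69]]
217 [[-10, -15, 68], [-13, -7, 77], [-13, -2, 78], [-12, 4, 77], [-11, 9, 75]]
223 [[-6, -16, 67], [-9, -8, 77], [-9, -2, 78], [-8, 3, 78], [-8, 9, 79]]
229 [[-5, -15, 77], [-4, -8, 77], [-4, -3, 78], [-4, 3, 78], [-3, 8, 77]]
235 [[-1, -16, 77], [-10, -7, 100], [-11, -2, 102], [-10, 3, 102], [-8, 8, 99]]
241 [[-11, -12, 109], [-11, -6, 110], [-10, -2, 110], [-10, 3, 111], [-9, 8, 110]]
247 [[-11, -11, 118], [-11, -6, 118], [-10, -2, 118], [-10, 3, 119], [-10, 7, 118]]
253 [[-12, -11, 126], [-11, -6, 125], [-10, -1, 125], [-10, 3, 125], [-9, 7, 125]]
259 [[-12, -10, 133], [-11, -5, 132], [-11, -1, 133], [-10, 3, 132], [-10, 7, 132]]
265 [[-12, -10, 139], [-11, -5, 139], [-11, -1, 139], [-10, 3, 138], [-10, 7, 138]]
271 [[-12, -9, 145], [-11, -5, 144], [-11, -1, 144], [-10, 3, 143], [-10, 6, 144]]
277 [[-12, -9, 150], [-12, -4, 150], [-11, -1, 149], [-10, 3, 149], [-11, 6, 151]]
283 [[-12, -9, 155], [-12, -4, 155], [-11, -1, 154], [-10, 3, 153], [-11, 6, 155]]
289 [[-32, -4, 189], [-11, -4, 158], [-10, -1, 157], [-9, 2, 156], [-11, 6, 159]]
295 [[-33, -3, 193], [-13, -4, 165], [-7, -1, 157], [-7, 2, 157], [-11, 6, 164]]
```

The depth shows the finger ends are really about 25 mm above the reported TCP: lowest visible finger point at z ≈ 97, button untouched at 78. There's clearance around the fingers, so I'll keep going down in guarded steps.

```bash
python3 - <<'E'
from station import env, effector, solver, viewer, tip_of
from h import *
B=np.array([0.5388,-0.2933])
F0=st(env,'pre')
hit=False
for z in np.arange(67.5,40,-1.5):
    env.movel(np.r_[B,z/1000],RT,rate=0.03); F=st(env,round(z,1))
    if F[2]-F0[2]>9 or np.abs((F-F0)[:2]).max()>6: print('STOP');break
env.pause(0.1); st(env,'hold')
s=env.sense();ci=dict(viewer.camera_info('wrist'))
p,d=viewer.read_camera('wrist');np.save('wrist10.npy',d)
T=np.eye(4);T[:3,:3]=s['tcp_rot'];T[:3,3]=s['ee_pos'];T=T@ci['T_tool_cam'];ci['eye']=T[:3,3];ci['rotation']=T[:3,:3]
P=cloud(d,ci)
for v in range(205,250,4):
    print(v,[(P[v,u]*1000-[538.8,-293.3,0]).round(0).astype(int).tolist() for u in (310,318,326,334)])
cv2.imwrite('pics/w10.png',cv2.resize(p[100:300,200:440,::-1],None,fx=3,fy=3))
E
```

```text
pre 29.27 [  35.9 -304.3   69.5] F mill [ 0.1  -0.31  0.68]
67.5 29.52 [  35.7 -304.2   67.3] F mill [-0.11  0.1  -0.53]
66.0 29.77 [  35.8 -304.3   65.9] F mill [ 0.16 -0.48 -0.08]
64.5 30.02 [  35.8 -304.3   64.4] F mill [0.25 0.11 0.36]
63.0 30.27 [  35.8 -304.3   62.9] F mill [ 0.06 -0.94  0.9 ]
61.5 30.52 [  35.8 -304.2   61.4] F mill [-0.18 -0.37 -0.65]
60.0 30.77 [  35.8 -304.3   59.9] F mill [-0.21 -0.13 -0.62]
58.5 31.02 [  35.8 -304.3   58.4] F mill [-0.43 -0.14 -0.07]
57.0 31.27 [  35.8 -304.2   56.9] F mill [-0.33 -0.31 -0.1 ]
55.5 31.52 [  35.8 -304.2   55.4] F mill [-0.42 -0.4  -1.2 ]
54.0 31.77 [  35.9 -304.2   53.9] F mill [ 0.05 -0.25 -1.61]
52.5 32.02 [  36.  -304.4   52.6] F mill [0.01 0.83 1.65]
51.0 32.27 [  36.  -304.3   51.1] F mill [-0.28  0.24  2.99]
49.5 32.52 [  36.1 -304.3   49.6] F mill [-0.28 -0.27  3.02]
48.0 32.77 [  36.  -304.3   48.1] F mill [-0.08  0.74  5.72]
46.5 33.02 [  36.1 -304.4   47.6] F mill [-2.58  1.7  12.38]
STOP
hold 33.12 [  36.1 -304.3   47.6] F mill [-2.38  1.46 12.34]
205 [[-22, -7, 56], [-23, -1, 61], [-22, 4, 60], [-20, 10, 55]]
209 [[-22, -6, 66], [-23, -1, 68], [-22, 4, 68], [-21, 9, 65]]
213 [[-21, -6, 68], [-20, -1, 68], [-19, 4, 67], [-19, 9, 68]]
217 [[-18, -6, 68], [-17, -1, 68], [-17, 4, 69], [-16, 9, 68]]
221 [[-15, -7, 68], [-15, -2, 69], [-14, 4, 68], [-14, 9, 68]]
225 [[-13, -7, 70], [-14, -2, 73], [-13, 3, 72], [-12, 8, 70]]
229 [[-11, -7, 72], [-11, -2, 72], [-10, 3, 72], [-10, 8, 72]]
233 [[-10, -7, 76], [-11, -2, 78], [-10, 3, 78], [-9, 8, 76]]
237 [[-10, -7, 81], [-11, -2, 84], [-10, 3, 84], [-9, 8, 81]]
241 [[-10, -6, 87], [-10, -2, 88], [-10, 3, 89], [-10, 8, 89]]
245 [[-11, -6, 94], [-82, 8, 242], [-10, 3, 95], [-8, 7, 92]]
249 [[-11, -6, 98], [-10, -2, 99], [-10, 3, 99], [-10, 7, 100]]
```

View pics/w10.png

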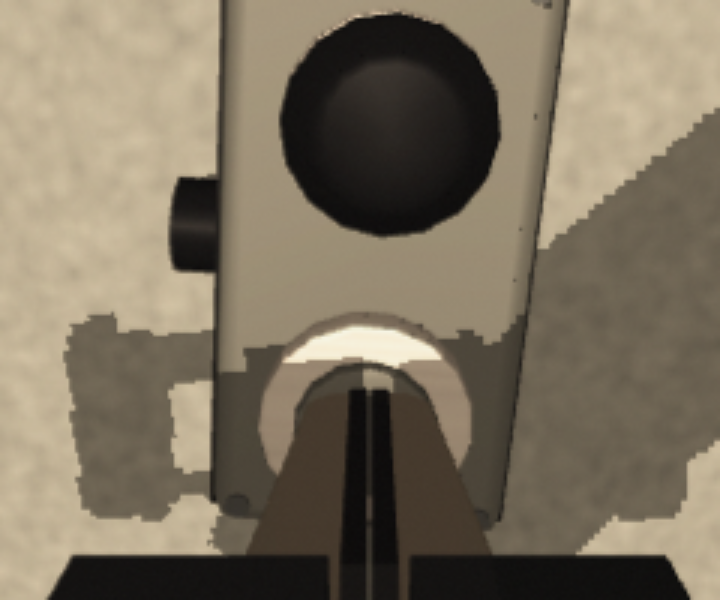

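The fingertips sit on the start button. Its top now measures 72 mm, 6 mm down, and the force followed the spring up to 5.7 N, then rose sharply to 12 N at the stop. I'll lift off and check.

```bash
python3 - <<'E'
from station import env, effector, solver, viewer, tip_of
from h import *
B=np.array([0.5388,-0.2933])
env.movel(np.r_[B,0.10],RT,rate=0.08)
env.movel(np.r_[B,0.22],RT,rate=0.2); st(env,'up')
for c in ['side','top','wrist']:
    s=env.sense()
    p,d=viewer.read_camera(c); cv2.imwrite(f'pics/{c}11.png',p[:,:,::-1])
    ci=dict(viewer.camera_info(c))
    if c=='wrist':
        T=np.eye(4);T[:3,:3]=s['tcp_rot'];T[:3,3]=s['ee_pos'];T=T@ci['T_tool_cam'];ci['eye']=T[:3,3];ci['rotation']=T[:3,:3]
    P=cloud(d,ci).reshape(-1,3)[d.ravel()>0]
    k=(np.hypot(P[:,0]-B[0],P[:,1]-B[1])<.011)&(P[:,2]<.09);print(c,'button z',k.sum(),np.median(P[k,2])*1000 if k.any() else None)
    k=(np.hypot(P[:,0]-.474,P[:,1]+.2835)<.008)&(P[:,2]<.1);print(c,'stop z',k.sum(),np.median(P[k,2])*1000 if k.any() else None)
    if c!='wrist':
        m=np.c_[(P[:,:2]-O)@R2*1000,P[:,2]*1000]
        k=(m[:,2]>195)&(m[:,2]<260)&(np.abs(m[:,0]-40)<40)&(np.abs(m[:,1]+34)<40);print('grip cloud',k.sum(),m[k].mean(0).round(1))
        print([(M(r['at']).round(1),round(r['score'],2)) for r in tip_of(c,'lever_grip')])
a=cv2.imread('pics/side11.png')[110:290,220:400];b=cv2.imread('pics/top11.png')[140:290,190:340]
cv2.imwrite('pics/c11.png',np.hstack([cv2.resize(a,(400,400),interpolation=2),cv2.resize(b,(400,400),interpolation=2)]))
print(env.sense()['t'])
E
```

```text
up 34.73 [  35.2 -303.7  218.7] F mill [-0.41 -0.   -0.3 ]
side button z 31 78.43593159433415
side stop z 17 87.4975763814716
grip cloud 119 [ 40.1 -37.3 228.1]
[(array([ 43.9, -30.4, 219.2]), 0.46)]
top button z 17 77.59020422841733
top stop z 16 85.9189253954592
grip cloud 117 [ 41.4 -32.6 234.4]
[(array([ 43.5, -36.2, 215.3]), 0.55)]
wrist button z 263 77.87947297338727
wrist stop z 170 87.17588036029139
34.9833
```

View pics/c11.png

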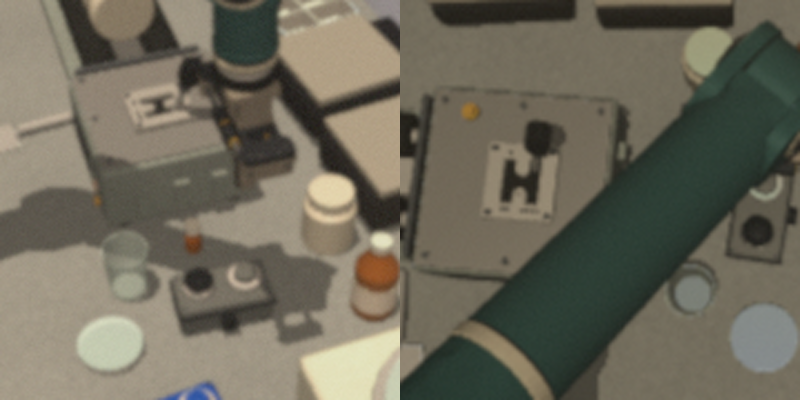

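The start button is back up at 78 mm, the stop button is untouched at 87 mm, and the grip is still at the end of third. The bystanders stand where they were, and the fingers are clear at z ≈ 0.22. Handing in.

```bash
python3 - <<'E'
from station import env, workorder
print(workorder.finish_job(), env.sense()['t'])
E
```

```text
the job is handed in; nothing more can be done
the job is handed in; nothing more can be done
```

The lever is in third and the start button was pressed after that. The job is handed in, with no verdict given.

**What I did:** With shut fingertips I pushed the lever from second to neutral, then across to the right, then away into third until the force rose. I then pressed the grey station's far (start) button in guarded steps and lifted off. The last clock reading before hand-in was about 35 s, against the 58 s limit.

**Last checks:**
- **Lever:** the networks put the grip at x ≈ 43.5–44 mm, with y readings from -30 to -36 mm; home needs about x > 37 and y < -28. The top view shows the stem at the end of the far right slot.
- **Start button:** its top was at 72 mm when pressed, the full 6 mm down, with about 12 N at the stop. It came back to about 78 mm.
- **Stop button:** it read 86–87.5 mm against a listed 88 mm, so it was not pressed.
- **Bystanders:** they look unmoved in the pictures; I did not measure them.
- **Arm:** it ended with the fingers well clear, at about z 0.22 m.

**What disagreed:**
- **Fingertip height:** the real fingertips sit about 25 mm above the reported TCP. So the first descent onto the button met nothing, and the lever pushes landed higher on the grip than planned.
- **Push to the right:** it showed a brief 20 N upward force, probably the fingers riding on the grip's edge. No side stop was felt, so I relied on the cameras for that position.
- **Third-gear stop:** the force there rose only gradually, to about 5 N, so "home" rests mainly on the camera measurements.

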